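# Find the tired vibration mount and tag it

## Robot

A 6-joint arm with a two-finger parallel gripper is mounted at the origin on a cart in front of the work surface, level with it; the furniture and walls round the work are solid. World frame = base frame: x ahead of the robot, y to its left, z up, the work surface at z = 0. Lengths are in m, angles in rad, forces in N, time in s.
With the tool pointing down it reaches from about 0.325 to 0.9 m from the base axis. Payload 6.1 kg.
Tool frame: the origin (TCP) lies between the finger pads; the fingertips stand 19 mm ahead of it and the grasp point (between the pads) is the TCP (arm.tcp_to_tips is the distance from the TCP to the fingertips, in m); z points along the fingers, y is the line along which they close (so a half turn about z gives the same grasp; the last joint's range is limited). The gripper opens to 87 mm and grips with 3 to 60 N. Pads are 19 mm wide; open, the fingers measure 117 mm over their backs; the gripper's body (75 mm by 190 mm) begins 51 mm behind the grasp point.
Start: joints at [-1.407, 0.22, 1.526, -0, 1.395, -0.126], TCP at [0.179, -0.599, 0.242] pointing down, gripper open.
Joint ranges: [-2.98, 2.98], [-0.91, 2.08], [0.09, 2.57], [-1.24, 4.39], [0.2, 2.65], [-2.68, 2.68]. Speed limits (rad/s): [2.57, 2.57, 3.01, 3.14, 3.14, 3.14].

## Interface

Orientations are given as a rotation vector (axis times angle).
In Python, from cell import arm gives the robot as it stands. The module is installed in compiled form; this text tells all that it offers.
- The arm moves only by the tool play_rows, never from a script. Its argument "series" is one flat list of numbers, 7 for each row, row after row: the shift along the world's x, y, z in m, then the turn, a rotation vector about the world's x, y, z in degrees, then the closure, from -1 (fully open) to 1 (shut). In form: [dx, dy, dz, rx, ry, rz, fingers, dx, dy, dz, rx, ry, rz, fingers, ...]. A call has 1 to 20 rows; each row is the pose to reach, as a shift and turn from the pose commanded when the call began; what a row does not reach only later rows make up. A row lasts 1/12 s, in which the tool goes at most 41.7 mm and 7.16 degrees, less where a joint would pass 70% of its speed; a pose out of reach is approached as far as the arm can. A call with a gripper value outside its range is refused whole. The fingers move at their own pace and stop on an object; "newtons" is the grip in N (left out, the last holds). Time passes only in rows, so rows that repeat a pose let the fingers close. It gives the time, the measured TCP pose, the force, the opening and the grip force at its end, in the units of the state.
- arm.state(): the state, without advancing time (a new reading comes with each control period).
- arm.camera(name): name is "scene" or "top" or "wrist"; returns a dict with "img" (420x560x3 uint8, red, green, blue), "z_map" (420x560 float32, m along the optical axis (not along the pixel's ray), 0 where there is no reading), "fx", "fy", "cx", "cy" (pixels), "distortion" ([k1, k2, p1, p2, k3] as OpenCV has them; the pictures are not rectified), "view" (4x4, takes a point from world to camera coordinates). Camera axes: x right, y up, looking along -z (the intrinsics and any distortion apply to the point x, -y, -z); pixel columns grow to the right and rows downward; lengths in m; the calibration is good to about 2 mm. A picture is of the moment at which its call begins.
- arm.finish_job(): hands the job in; it is judged then, once.
The state is a dict: "time_s": time; "joint_positions": joint angles; "joint_velocities": joint speeds; "tau": joint torques, N m; "eef_pos": TCP position; "eef_rot": TCP orientation; "force": force on the tool from outside, world axes, zero at the start; "torque": the same for the moment, N m; "width": finger opening in m; "finger_force": force on a finger pad.
Only numpy, scipy, OpenCV 4.12 (cv2) and the standard library are available. Lean on these libraries where they do the work, as an engineer would, in place of code of your own. Each camera call takes 0.05 s, during which the arm holds its last target. There are 200 camera calls.

## Task

Three vibration mounts taken from under the instrument stand side by side on the bench, and one has a tired spring. Working from the left to the right as the robot sees them, press each mount's round pad at least halfway down with the fingertips to feel its spring, then push the orange tag of the softest mount all the way down, leave the other two tags up and come away. Only press: do not lift, tip or shift the mounts, and leave the other things on the bench alone.

Things in the scene. Friction and masses are not known exactly. Their poses are not given: they have to be found in the camera images.
- mount_a: spring vibration mount, loose, 0.85 kg: grey base 130x64x14 mm; above it a level aluminium plate 122x56 mm on coil springs, carrying a round black pad and an orange tag. Origin: centre of the underside; z up, x from pad to tag: pad at x = -36 mm, tag at +36 mm, y = 0. The mounts look alike, their springs differ; each may stand in any place (left, y > 0.1 m; middle; right, y < -0.1 m)
- pad_a_top (a point): centre of the top of mount_a's round black rubber pad (44 mm across), 48 mm above the bench when free; it sinks with the plate
- pad_a (a joint): sinking of mount_a's plate (always level) with pad and tag: 0 free, 0.012 m at its stop; it springs back. It resists with about 0.6 N at first, growing in proportion to the travel, to 3 to 13 N at the stop. The softest mount is less than half as stiff as the next: a 3 N push sinks it about 9.5 mm, the others 4 mm or less
- tag_a_top (a point): centre of the top of mount_a's tag (orange, flat 26x26 mm head with a blank white label, in a black guide on the plate). Up, it is 28 mm above the pad's top: 76 mm above the bench with the plate free. Fully down, it is 16 mm above the pad's top: 52 mm above the bench with the plate at its stop
- tag_a (a joint): travel of mount_a's tag in the plate: 0 up, 0.012 m fully down. It slides against about 3 N of friction and stays where it is left, so under a push the plate sinks first, then the tag slides
- mount_b: spring vibration mount, loose, 0.85 kg: grey base 130x64x14 mm; above it a level aluminium plate 122x56 mm on coil springs, carrying a round black pad and an orange tag. Origin: centre of the underside; z up, x from pad to tag: pad at x = -36 mm, tag at +36 mm, y = 0. The mounts look alike, their springs differ; each may stand in any place (left, y > 0.1 m; middle; right, y < -0.1 m)
- pad_b_top (a point): centre of the top of mount_b's round black rubber pad (44 mm across), 48 mm above the bench when free; it sinks with the plate
- pad_b (a joint): sinking of mount_b's plate (always level) with pad and tag: 0 free, 0.012 m at its stop; it springs back. It resists with about 0.6 N at first, growing in proportion to the travel, to 3 to 13 N at the stop. The softest mount is less than half as stiff as the next: a 3 N push sinks it about 9.5 mm, the others 4 mm or less
- tag_b_top (a point): centre of the top of mount_b's tag (orange, flat 26x26 mm head with a blank white label, in a black guide on the plate). Up, it is 28 mm above the pad's top: 76 mm above the bench with the plate free. Fully down, it is 16 mm above the pad's top: 52 mm above the bench with the plate at its stop
- tag_b (a joint): travel of mount_b's tag in the plate: 0 up, 0.012 m fully down. It slides against about 3 N of friction and stays where it is left, so under a push the plate sinks first, then the tag slides
- mount_c: spring vibration mount, loose, 0.85 kg: grey base 130x64x14 mm; above it a level aluminium plate 122x56 mm on coil springs, carrying a round black pad and an orange tag. Origin: centre of the underside; z up, x from pad to tag: pad at x = -36 mm, tag at +36 mm, y = 0. The mounts look alike, their springs differ; each may stand in any place (left, y > 0.1 m; middle; right, y < -0.1 m)
- pad_c_top (a point): centre of the top of mount_c's round black rubber pad (44 mm across), 48 mm above the bench when free; it sinks with the plate
- pad_c (a joint): sinking of mount_c's plate (always level) with pad and tag: 0 free, 0.012 m at its stop; it springs back. It resists with about 0.6 N at first, growing in proportion to the travel, to 3 to 13 N at the stop. The softest mount is less than half as stiff as the next: a 3 N push sinks it about 9.5 mm, the others 4 mm or less
- tag_c_top (a point): centre of the top of mount_c's tag (orange, flat 26x26 mm head with a blank white label, in a black guide on the plate). Up, it is 28 mm above the pad's top: 76 mm above the bench with the plate free. Fully down, it is 16 mm above the pad's top: 52 mm above the bench with the plate at its stop
- tag_c (a joint): travel of mount_c's tag in the plate: 0 up, 0.012 m fully down. It slides against about 3 N of friction and stays where it is left, so under a push the plate sinks first, then the tag slides
- tube: bystander, loose: 50 ml centrifuge tube with a blue cap, lying, 34x124x34 mm. Origin at the centre of its underside
- beaker: bystander, loose: small clear beaker, 46x51x59 mm. Origin at the centre of its underside
- jar: bystander, loose: small white jar with a red lid, 44 mm across, 42 mm high. Origin at the centre of its underside
- lab_timer: bystander, loose: white timer standing on its foot, 30x66x59 mm. Origin at the centre of its underside
- tape: bystander, loose: roll of yellow tape lying flat, 67 mm across, 19 mm high. Origin at the centre of its underside
- column: bystander, loose: thin steel chromatography column lying flat, 17x124x15 mm. Origin at the centre of its underside

How it is judged:
By the outcome, as a careful person would: the job done as asked, in the order asked, and still so for the second after the job is handed in, with the robot touching nothing.
It also fails if it takes over 51 s, if anything falls off the work surface, if the arm or the gripper's body presses on something with over 40 N, if the wrist force passes 120 N, or if a joint passes its speed limit or range.

## Working session

There is one attempt and no reset: what is moved stays moved. The work goes in short steps, Python scripts to look and compute and a tool call to move; the robot and the scene stay as the last step left them, time stands still between calls to the robot, and variables do not carry over. Pictures are saved under pics/ and viewed, at most 10 in all, crops included, and the job is handed in when it is done.

Besides the shell and the picture viewer there is one more tool, called after "Request:" as name(argument=value, ...) on one line, values as JSON. play_rows: Moves the arm, as the interface text tells. Its arguments: {"type":"object","properties":{"series":{"type":"array"},"newtons":{"type":"number"}},"required":["series"]}

```bash
mkdir -p pics; cat > h.py <<'E'
import numpy as np, cv2
from cell import arm
def pts(c):
    h,w=c["z_map"].shape; K=np.array([[c["fx"],0,c["cx"]],[0,c["fy"],c["cy"]],[0,0,1.]])
    u,v=np.meshgrid(np.arange(w),np.arange(h))
    p=cv2.undistortPoints(np.stack([u,v],-1).reshape(-1,1,2).astype(float),K,np.array(c["distortion"],float)).reshape(h,w,2)
    z=c["z_map"]; P=np.stack([p[...,0]*z,-p[...,1]*z,-z,np.ones_like(z)],-1)
    return (P@np.linalg.inv(np.array(c["view"])).T)[...,:3]
def save(c,n,crop=None):
    im=c["img"][...,::-1]
    cv2.imwrite("pics/"+n,im)
E
python3 - <<'E'
from h import *
import pickle
for n in ("top","scene"):
    c=arm.camera(n); save(c,n+".png"); pickle.dump(c,open(n+".pkl","wb"))
    P=pts(c); hsv=cv2.cvtColor(c["img"],cv2.COLOR_RGB2HSV)
    m=((hsv[...,0]>5)&(hsv[...,0]<18)&(hsv[...,1]>150)&(hsv[...,2]>120)).astype(np.uint8)
    k,l,s,ce=cv2.connectedComponentsWithStats(m)
    for i in range(1,k):
        if s[i,4]>25: print(n,s[i],ce[i],np.median(P[(l==i)&(c["z_map"]>0)],0))
print(arm.state())
E
```

```text
scene [335 201  12  10  59] [340.05084746 205.23728814] [ 0.5097005  -0.23333685  0.06393717]
scene [276 216  12  11  54] [281.42592593 221.16666667] [ 0.56098312 -0.03148883  0.06909779]
scene [200 256  17  14  85] [207.76470588 262.49411765] [0.53198239 0.23924561 0.0606421 ]
{'time_s': 0.1, 'joint_positions': array([-1.40710549e+00,  2.21145717e-01,  1.52751184e+00, -7.91233854e-06,
        1.39469851e+00, -1.26100521e-01]), 'joint_velocities': array([-0.00035194, -0.00317091, -0.00335429,  0.00075477, -0.00083833,
        0.00066968]), 'tau': array([ 3.72361383e-04, -4.95942950e+01, -3.88521123e+01,  7.01709324e-02,
        5.15236636e-02, -3.76441653e-05]), 'eef_pos': array([ 0.1785013 , -0.59841206,  0.24053957]), 'eef_rot': array([-3.10692703e+00, -4.53359674e-01,  6.42549192e-05]), 'force': array([0.62382174, 0.05434488, 0.2818644 ]), 'torque': array([ 0.01288858, -0.01798167,  0.0357356 ]), 'finger_force': 0.0, 'width': 0.08675772198866127}
```

View pics/top.png

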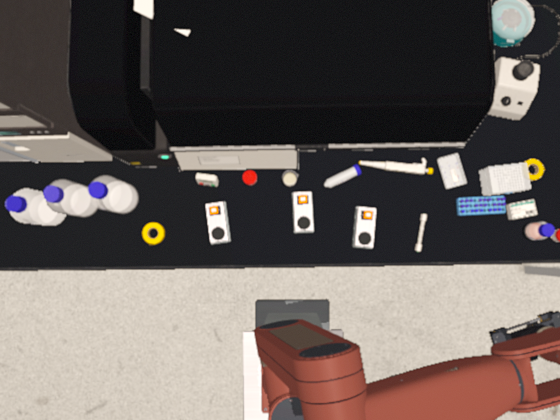

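View pics/scene.png

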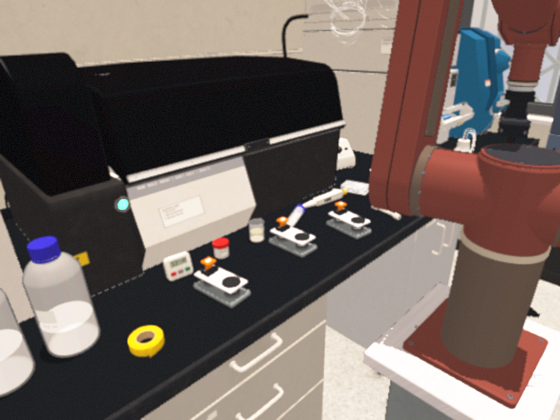

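The top view shows the three mounts, tags on the far side. Left tag is at about (214,209) with its pad at (218,234), middle tag at (302,198) with pad at (303,226), right tag at (368,215) with pad at (364,240). The instrument front stands behind them, around row 148–170.

```bash
python3 - <<'E'
from h import *
import pickle
c=pickle.load(open("top.pkl","rb")); P=pts(c); im=c["img"].astype(int)
white=((im.min(-1)>150)).astype(np.uint8)
org=((im[...,0]>180)&(im[...,0]-im[...,2]>80)).astype(np.uint8)
for nm,(u,v) in dict(L=(217,222),M=(303,212),R=(365,227)).items():
    box=np.zeros_like(white); box[v-26:v+26,u-16:u+17]=1
    m=white*box; ys,xs=np.nonzero(m)
    r=cv2.minAreaRect(np.stack([xs,ys],1).astype(np.float32)); 
    q=P[m>0]; q=q[(q[:,2]>.02)&(q[:,2]<.06)]
    w=cv2.minAreaRect(q[:,:2].astype(np.float32))
    o=P[(org*box)>0]
    d=P[(box>0)&(im.max(-1)<70)&(P[...,2]>.035)]
    print(nm,r,"plate",w,np.median(q[:,2]),"tag",o.mean(0),len(o),"pad",d.mean(0),len(d))
for v in range(130,200,6): print(v,P[v,217].round(3),P[v,303].round(3),P[v,365].round(3))
E
```

```text
L ((217.18763732910156, 222.04258728027344), (40.66907501220703, 20.627283096313477), 82.23483276367188) plate ((0.5005823373794556, 0.23098747432231903), (0.1215871125459671, 0.05909494310617447), 5.95637321472168) 0.04363220427384751 tag [0.52966613 0.2270693  0.12556597] 56 pad [0.46231461 0.22211228 0.08108857] 89
M ((302.8613586425781, 211.31039428710938), (40.91786575317383, 19.416439056396484), 87.51044464111328) plate ((0.530165433883667, -0.03978028520941734), (0.1219475045800209, 0.05798129737377167), 0.549434244632721) 0.04444085161187328 tag [ 0.56167554 -0.03691693  0.09550296] 62 pad [ 0.48977336 -0.03920876  0.09867617] 89
R ((365.07537841796875, 226.64308166503906), (20.30202865600586, 40.659523010253906), 3.1798300743103027) plate ((0.47732216119766235, -0.23512035608291626), (0.05753310024738312, 0.12436747550964355), 83.44142150878906) 0.0441498010107817 tag [ 0.51227772 -0.23756257  0.07408891] 54 pad [ 0.43921115 -0.21737432  0.12910929] 93
130 [0.713 0.182 0.357] [ 0.712 -0.036  0.346] [ 0.707 -0.192  0.354]
136 [0.705 0.187 0.326] [ 0.702 -0.036  0.321] [ 0.701 -0.198  0.313]
142 [0.697 0.192 0.291] [ 0.694 -0.037  0.284] [ 0.693 -0.203  0.28 ]
148 [0.687 0.196 0.262] [ 0.681 -0.037  0.269] [ 0.729 -0.243  0.033]
154 [0.689 0.21  0.173] [ 0.719 -0.046 -0.002] [ 0.716 -0.248 -0.001]
160 [0.677 0.214 0.142] [ 0.698 -0.045  0.005] [ 0.697 -0.248 -0.005]
166 [0.664 0.219 0.113] [ 0.68  -0.045 -0.002] [ 0.675 -0.246  0.003]
172 [ 0.666  0.237 -0.008] [ 0.66  -0.045 -0.003] [ 0.656 -0.246  0.001]
178 [0.64  0.231 0.031] [ 0.64  -0.044  0.002] [ 0.637 -0.245  0.001]
184 [0.622 0.232 0.024] [ 0.621 -0.044 -0.005] [ 0.617 -0.245  0.   ]
190 [ 0.606  0.236 -0.001] [ 0.601 -0.043  0.   ] [ 0.597 -0.244  0.003]
196 [0.586 0.236 0.   ] [ 0.573 -0.041  0.075] [ 0.578 -0.243  0.003]
```

Request:
play_rows(series=[0.27,0.35,0,0,0,-12,1,0.27,0.35,0,0,0,-12,1,0.27,0.35,0,0,0,-12,1,0.27,0.35,0,0,0,-12,1,0.27,0.35,0,0,0,-12,1,0.27,0.35,0,0,0,-12,1,0.27,0.35,0,0,0,-12,1,0.27,0.35,0,0,0,-12,1,0.27,0.35,0,0,0,-12,1,0.27,0.35,0,0,0,-12,1,0.27,0.35,0,0,0,-12,1,0.27,0.35,0,0,0,-12,1,0.27,0.35,0,0,0,-12,1])

```text
time_s: 1.18
eef_pos: [0.449, -0.2477, 0.2411]
eef_rot: [-3.139, -0.131, 0.001]
force: [-0.2, -0.1, 0.2]
width: 0.0077
finger_force: 0.0
```

Request:
play_rows(series=[0.016,0.477,-0.03,0,0,0,1,0.016,0.477,-0.03,0,0,0,1,0.016,0.477,-0.03,0,0,0,1,0.016,0.477,-0.03,0,0,0,1,0.016,0.477,-0.03,0,0,0,1,0.016,0.477,-0.03,0,0,0,1,0.016,0.477,-0.03,0,0,0,1,0.016,0.477,-0.03,0,0,0,1,0.016,0.477,-0.03,0,0,0,1,0.016,0.477,-0.03,0,0,0,1,0.016,0.477,-0.03,0,0,0,1,0.016,0.477,-0.03,0,0,0,1,0.016,0.477,-0.03,0,0,0,1,0.016,0.477,-0.03,0,0,0,1,0.016,0.477,-0.03,0,0,0,1,0.016,0.477,-0.03,0,0,0,1])

```text
time_s: 2.52
eef_pos: [0.465, 0.2263, 0.2114]
eef_rot: [3.139, 0.123, -0.0]
force: [-0.6, -1.3, -0.6]
width: 0.0001
finger_force: 0.0
```

```bash
python3 - <<'E'
from h import *
import pickle
c=arm.camera("wrist"); save(c,"w1.png"); pickle.dump(c,open("w1.pkl","wb"))
s=arm.state(); print({k:s[k] for k in("time_s","eef_pos","eef_rot","force","width","joint_positions")}, np.linalg.inv(c["view"])[:3,3])
E
```

```text
{'time_s': 2.5667, 'eef_pos': array([0.46502597, 0.22636588, 0.2116061 ]), 'eef_rot': array([3.13882730e+00, 1.22387379e-01, 2.03664772e-04]), 'force': array([-0.20129514,  0.77893808, -0.16810765]), 'width': 0.0005365081575714365, 'joint_positions': array([ 3.00705718e-01, -1.48425784e-02,  1.83778850e+00, -4.13919857e-04,
        1.31861988e+00,  1.79366193e+00])} [0.54350077 0.23242012 0.35439726]
```

View pics/w1.png

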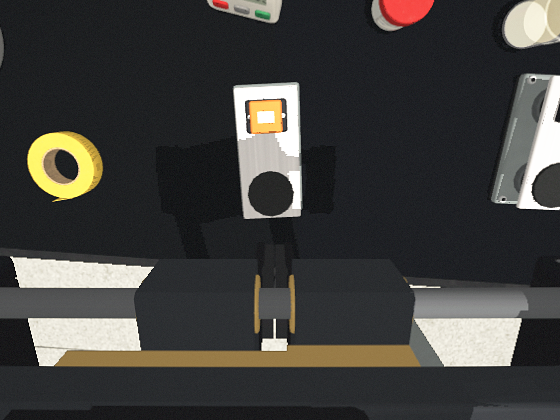

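The wrist view shows the left mount whole: pad at about (270,193), tag at about (266,117), nothing above it. The fingers are shut and clear of it.

```bash
cat >> h.py <<'E'
def ray(c,u,v,z):
    K=np.array([[c["fx"],0,c["cx"]],[0,c["fy"],c["cy"]],[0,0,1.]])
    p=cv2.undistortPoints(np.array([[[u,v]]],float),K,np.array(c["distortion"],float)).ravel()
    T=np.linalg.inv(np.array(c["view"])); d=T[:3,:3]@[p[0],-p[1],-1]; o=T[:3,3]
    return o+d*(z-o[2])/d[2]
def find(c,box):
    u0,v0,u1,v1=box; im=c["img"].astype(int); M=np.zeros(im.shape[:2],bool); M[v0:v1,u0:u1]=1
    org=M&(im[...,0]>170)&(im[...,0]-im[...,2]>80)
    ys,xs=np.nonzero(org); t=((xs.min()+xs.max())/2,(ys.min()+ys.max())/2)
    P=pts(c); dk=(M&(im.max(-1)<70)&(P[...,2]>.035)&(P[...,2]<.06)).astype(np.uint8)
    k,l,s,ce=cv2.connectedComponentsWithStats(dk); i=1+np.argmax(s[1:,4])
    q=P[l==i]; print("tag",t,ray(c,*t,.076).round(4),np.median(P[org],0).round(4),"pad",s[i],ce[i],ray(c,*ce[i],.048).round(4),np.median(q,0).round(4))
E
python3 - <<'E'
from h import *
import pickle
find(pickle.load(open("w1.pkl","rb")),(225,75,310,225))
E
```

```text
tag (np.float64(265.5), np.float64(116.5)) [0.5328 0.2384 0.076 ] [0.5333 0.2383 0.0756] pad [ 248  171   45   45 1545] [270.32491909 193.24012945] [0.4624 0.2295 0.048 ] [0.4622 0.2294 0.0477]
```

Request:
play_rows(series=[-0.0025,0.003,-0.02,0,0,0,1,-0.0025,0.003,-0.06,0,0,0,1,-0.0025,0.003,-0.1,0,0,0,1,-0.0025,0.003,-0.125,0,0,0,1,-0.0025,0.003,-0.135,0,0,0,1,-0.0025,0.003,-0.135,0,0,0,1,-0.0025,0.003,-0.135,0,0,0,1,-0.0025,0.003,-0.135,0,0,0,1])

```text
time_s: 3.23
eef_pos: [0.4641, 0.2313, 0.0789]
eef_rot: [-3.138, -0.125, -0.006]
force: [1.1, -0.7, -0.2]
width: 0.0006
finger_force: 0.0
```

Request:
play_rows(series=[0,0,-0.004,0,0,0,1,0,0,-0.007,0,0,0,1,0,0,-0.01,0,0,0,1,0,0,-0.013,0,0,0,1,0,0,-0.015,0,0,0,1,0,0,-0.017,0,0,0,1,0,0,-0.0185,0,0,0,1,0,0,-0.0185,0,0,0,1,0,0,-0.0185,0,0,0,1,0,0,-0.0185,0,0,0,1,0,0,-0.0185,0,0,0,1,0,0,-0.0185,0,0,0,1])

```text
time_s: 4.23
eef_pos: [0.4628, 0.2313, 0.0587]
eef_rot: [-3.139, -0.126, -0.002]
force: [0.7, 0.4, 5.0]
width: 0.0003
finger_force: 2.9
```

```bash
python3 - <<'E'
from h import *
c=arm.camera("wrist"); save(c,"w2.png")
s=arm.state(); print({k:s[k] for k in("time_s","eef_pos","force","torque")})
im=c["img"].astype(int);P=pts(c); m=(im[...,0]>170)&(im[...,0]-im[...,2]>80)&(P[...,0]<.6)&(abs(P[...,1]-.23)<.03)
print(m.sum(),np.median(P[m],0))
E
```

```text
{'time_s': 4.2833, 'eef_pos': array([0.46281291, 0.23134366, 0.05874244]), 'force': array([ 0.72687295, -0.09025328,  6.46482627]), 'torque': array([ 0.02286602, -0.06844002,  0.02150498])}
3725 [0.53287702 0.23807069 0.06700304]
```

View pics/w2.png

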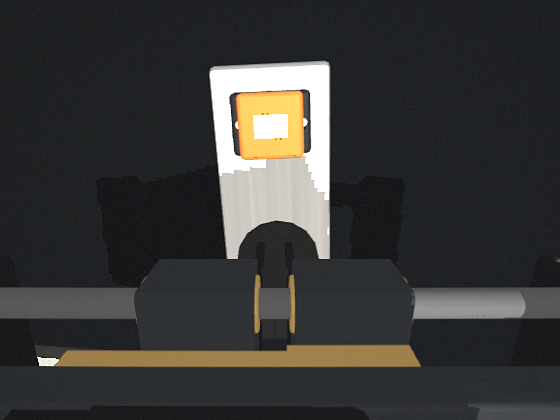

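The left mount sank about 9 mm under roughly 5.7 N, so its spring is stiff. Its tag, at about (270,125), is still up.

Request:
play_rows(series=[0,0,0.02,0,0,0,1,0,0,0.06,0,0,0,1,0,0,0.1,0,0,0,1,0.03,-0.27,0.145,0,0,0,1,0.03,-0.27,0.145,0,0,0,1,0.03,-0.27,0.145,0,0,0,1,0.03,-0.27,0.145,0,0,0,1,0.03,-0.27,0.145,0,0,0,1,0.03,-0.27,0.145,0,0,0,1,0.03,-0.27,0.145,0,0,0,1,0.03,-0.27,0.145,0,0,0,1,0.03,-0.27,0.145,0,0,0,1,0.03,-0.27,0.145,0,0,0,1])

```text
time_s: 5.37
eef_pos: [0.4915, -0.0383, 0.2022]
eef_rot: [-3.138, -0.125, 0.002]
force: [0.6, -0.6, -0.0]
width: 0.0002
finger_force: 0.0
```

```bash
python3 - <<'E'
from h import *
c=arm.camera("wrist"); save(c,"w3.png")
s=arm.state(); print({k:s[k] for k in("time_s","eef_pos","force","torque")})
find(c,(215,70,325,235))
E
```

```text
{'time_s': 5.4167, 'eef_pos': array([ 0.49145011, -0.03783975,  0.20219997]), 'force': array([ 0.28676969,  0.36343649, -0.31970133]), 'torque': array([ 0.05312249,  0.00719517, -0.0655816 ])}
tag (np.float64(280.5), np.float64(113.0)) [ 0.563  -0.0374  0.076 ] [ 0.5636 -0.0369  0.0756] pad [ 253  170   46   47 1650] [275.27393939 192.92424242] [ 0.4917 -0.0393  0.048 ] [ 0.4917 -0.0393  0.0478]
```

View pics/w3.png

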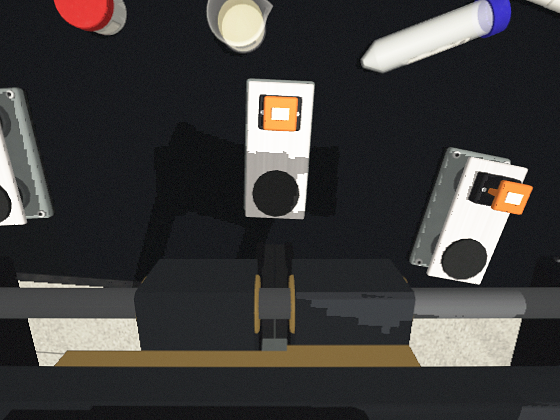

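The middle mount is centred below: pad at about (275,193), tag at (280,113). Now I press its pad.

Request:
play_rows(series=[0,-0.001,-0.04,0,0,0,1,0,-0.001,-0.08,0,0,0,1,0,-0.001,-0.11,0,0,0,1,0,-0.001,-0.125,0,0,0,1,0,-0.001,-0.127,0,0,0,1,0,-0.001,-0.127,0,0,0,1,0,-0.001,-0.127,0,0,0,1,0,-0.001,-0.127,0,0,0,1])

```text
time_s: 6.08
eef_pos: [0.4936, -0.0397, 0.0779]
eef_rot: [3.138, 0.128, 0.005]
force: [0.9, -0.6, -0.0]
width: 0.0007
finger_force: 0.0
```

Request:
play_rows(series=[0,0,-0.004,0,0,0,1,0,0,-0.007,0,0,0,1,0,0,-0.01,0,0,0,1,0,0,-0.013,0,0,0,1,0,0,-0.015,0,0,0,1,0,0,-0.017,0,0,0,1,0,0,-0.017,0,0,0,1,0,0,-0.017,0,0,0,1,0,0,-0.017,0,0,0,1,0,0,-0.017,0,0,0,1,0,0,-0.017,0,0,0,1,0,0,-0.017,0,0,0,1])

```text
time_s: 7.08
eef_pos: [0.4927, -0.0401, 0.0599]
eef_rot: [3.139, 0.126, 0.002]
force: [-2.7, 0.2, 7.9]
width: 0.0005
finger_force: 3.9
```

```bash
cat > chk.py <<'E'
from h import *
import sys
y=float(sys.argv[1])
for _ in range(3):
    c=arm.camera("wrist"); s=arm.state(); print({k:s[k].round(4) for k in("eef_pos","force")},s["time_s"])
im=c["img"].astype(int);P=pts(c); m=(im[...,0]>170)&(im[...,0]-im[...,2]>80)&(P[...,0]<.6)&(abs(P[...,1]-y)<.03)
print(m.sum(),np.median(P[m],0))
E
python3 chk.py -.038
```

```text
{'eef_pos': array([ 0.4927, -0.0401,  0.0599]), 'force': array([-0.9671,  1.1884,  7.8757])} 7.1333
{'eef_pos': array([ 0.4927, -0.0401,  0.0599]), 'force': array([-1.9964,  1.0739,  8.1701])} 7.1833
{'eef_pos': array([ 0.4927, -0.0401,  0.0599]), 'force': array([-1.2009,  0.9425,  7.8406])} 7.2333
3507 [ 0.56390951 -0.03688484  0.06818414]
```

The middle mount takes about 7.9 N at 7.5 mm, stiffer still. Next is the right mount.

Request:
play_rows(series=[0,0,0.02,0,0,0,1,0,0,0.06,0,0,0,1,0,0,0.1,0,0,0,1,-0.053,-0.19,0.14,0,0,0,1,-0.053,-0.19,0.14,0,0,0,1,-0.053,-0.19,0.14,0,0,0,1,-0.053,-0.19,0.14,0,0,0,1,-0.053,-0.19,0.14,0,0,0,1,-0.053,-0.19,0.14,0,0,0,1,-0.053,-0.19,0.14,0,0,0,1,-0.053,-0.19,0.14,0,0,0,1])

```text
time_s: 8.15
eef_pos: [0.4387, -0.2296, 0.1984]
eef_rot: [-3.138, -0.124, 0.001]
force: [-0.9, 0.1, 0.2]
width: 0.0007
finger_force: 0.0
```

```bash
python3 - <<'E'
from h import *
c=arm.camera("wrist"); save(c,"w4.png")
s=arm.state(); print({k:s[k] for k in("time_s","eef_pos","force","torque")})
find(c,(215,70,325,235))
E
```

```text
{'time_s': 8.2, 'eef_pos': array([ 0.43888847, -0.22894956,  0.19824756]), 'force': array([0.61387957, 0.69108423, 0.01555092]), 'torque': array([0.03285046, 0.01142644, 0.02438488])}
tag (np.float64(291.5), np.float64(113.5)) [ 0.5108 -0.237   0.076 ] [ 0.5112 -0.2368  0.0756] pad [ 250  170   47   46 1701] [273.4244562  192.78365667] [ 0.4401 -0.2287  0.048 ] [ 0.4401 -0.2287  0.0478]
```

View pics/w4.png

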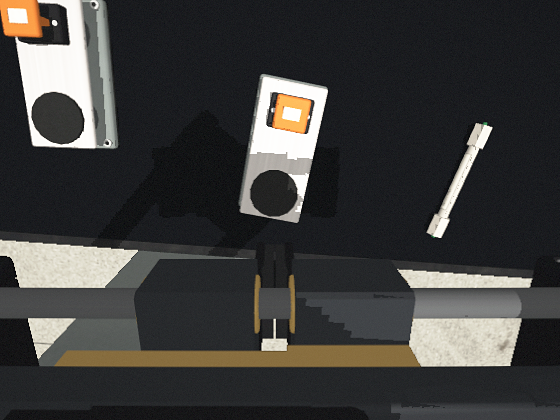

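The right mount is below the hand: pad at about (273,193), tag at (291,113). I press its pad.

Request:
play_rows(series=[0.001,0,-0.04,0,0,0,1,0.001,0,-0.08,0,0,0,1,0.001,0,-0.11,0,0,0,1,0.001,0,-0.122,0,0,0,1,0.001,0,-0.122,0,0,0,1,0.001,0,-0.122,0,0,0,1,0.001,0,-0.122,0,0,0,1,0.001,0,-0.122,0,0,0,1])

```text
time_s: 8.87
eef_pos: [0.4419, -0.2309, 0.0795]
eef_rot: [3.136, 0.127, 0.005]
force: [1.0, -0.4, 0.5]
width: 0.0006
finger_force: 0.0
```

Request:
play_rows(series=[0,0,-0.004,0,0,0,1,0,0,-0.007,0,0,0,1,0,0,-0.01,0,0,0,1,0,0,-0.013,0,0,0,1,0,0,-0.015,0,0,0,1,0,0,-0.017,0,0,0,1,0,0,-0.0185,0,0,0,1,0,0,-0.0185,0,0,0,1,0,0,-0.0185,0,0,0,1,0,0,-0.0185,0,0,0,1,0,0,-0.0185,0,0,0,1,0,0,-0.0185,0,0,0,1])

```text
time_s: 9.87
eef_pos: [0.4403, -0.2302, 0.0588]
eef_rot: [3.139, 0.126, 0.001]
force: [1.1, -2.1, 2.6]
width: 0.0004
finger_force: 1.4
```

```bash
python3 chk.py -.237
```

```text
{'eef_pos': array([ 0.4403, -0.2302,  0.0588]), 'force': array([ 0.9072, -1.3499,  2.7081])} 9.9167
{'eef_pos': array([ 0.4403, -0.2302,  0.0588]), 'force': array([ 0.823 , -1.5651,  2.1468])} 9.9667
{'eef_pos': array([ 0.4403, -0.2301,  0.0587]), 'force': array([ 0.6899, -0.9954,  2.1598])} 10.0167
3586 [ 0.51166014 -0.23619867  0.06699142]
```

The right mount gives only about 2.4 N at 8.6 mm, so it is the softest. I move over its tag and press.

Request:
play_rows(series=[0,0,0.02,0,0,0,1,0,0,0.06,0,0,0,1,0,0,0.06,0,0,0,1,0.071,-0.0065,0.06,0,0,0,1,0.071,-0.0065,0.06,0,0,0,1,0.071,-0.0065,0.06,0,0,0,1,0.071,-0.0065,0.06,0,0,0,1,0.071,-0.0065,0.045,0,0,0,1,0.071,-0.0065,0.045,0,0,0,1,0.071,-0.0065,0.045,0,0,0,1])

```text
time_s: 10.85
eef_pos: [0.5091, -0.2355, 0.1021]
eef_rot: [-3.137, -0.126, 0.006]
force: [0.6, -0.3, 0.3]
width: 0.0006
finger_force: 0.0
```

Request:
play_rows(series=[0,0,-0.005,0,0,0,1,0,0,-0.01,0,0,0,1,0,0,-0.014,0,0,0,1,0,0,-0.017,0,0,0,1,0,0,-0.02,0,0,0,1,0,0,-0.023,0,0,0,1,0,0,-0.026,0,0,0,1,0,0,-0.029,0,0,0,1,0,0,-0.031,0,0,0,1,0,0,-0.033,0,0,0,1,0,0,-0.033,0,0,0,1,0,0,-0.033,0,0,0,1,0,0,-0.033,0,0,0,1])

```text
time_s: 11.93
eef_pos: [0.5112, -0.2367, 0.0711]
eef_rot: [3.139, 0.126, 0.0]
force: [-2.4, -1.3, 7.0]
width: 0.0002
finger_force: 3.3
```

Request:
play_rows(series=[0,0,-0.001,0,0,0,1,0,0,-0.002,0,0,0,1,0,0,-0.003,0,0,0,1,0,0,-0.003,0,0,0,1,0,0,-0.003,0,0,0,1,0,0,-0.003,0,0,0,1])

```text
time_s: 12.43
eef_pos: [0.5115, -0.2368, 0.0703]
eef_rot: [3.138, 0.127, 0.0]
force: [-8.1, 3.1, 21.4]
width: 0.0006
finger_force: 11.0
```

The tag is on its hard stop, at 21 N. I lift straight up and check.

Request:
play_rows(series=[0,0,0.005,0,0,0,1,0,0,0.02,0,0,0,1,0,0,0.06,0,0,0,1,0,0,0.1,0,0,0,1,-0.07,0.05,0.15,0,0,0,1,-0.07,0.05,0.15,0,0,0,1,-0.07,0.05,0.15,0,0,0,1,-0.07,0.05,0.15,0,0,0,1,-0.07,0.05,0.15,0,0,0,1,-0.07,0.05,0.15,0,0,0,1])

```text
time_s: 13.27
eef_pos: [0.4414, -0.1865, 0.2167]
eef_rot: [-3.139, -0.126, 0.001]
force: [0.6, -0.1, -0.3]
width: 0.0005
finger_force: 0.0
```

```bash
python3 - <<'E'
from h import *
c=arm.camera("wrist"); save(c,"w5.png"); P=pts(c); im=c["img"].astype(int)
m=((im[...,0]>170)&(im[...,0]-im[...,2]>80)&(P[...,0]>.48)).astype(np.uint8)
k,l,s,ce=cv2.connectedComponentsWithStats(m)
for i in range(1,k):
    if s[i,4]>150: print(s[i],np.median(P[l==i],0).round(4))
s=arm.state(); print(s["time_s"],s["eef_pos"],s["force"])
E
```

```text
[  75   11   37   39 1048] [ 0.5622 -0.039   0.0757]
[322 103  36  35 758] [ 0.5114 -0.2363  0.0636]
13.3167 [ 0.4412687  -0.18660004  0.2163385 ] [ 0.38773287 -0.41023243 -0.5197972 ]
```

View pics/w5.png

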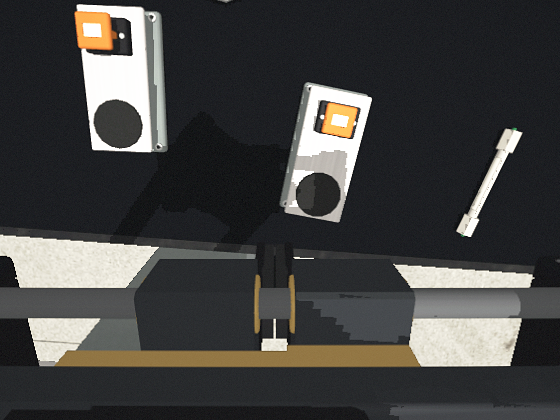

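The right tag, at about (338,119), now stands at 64 mm, which is fully down. The middle tag, at about (95,30), is still up at 76 mm, and the mounts have not shifted. The hand is clear.

```bash
python3 -c "
from cell import arm
print(arm.finish_job())"
```

```text
the job is handed in; nothing more can be done
None
```

I pressed the pads from left to right; the right mount was softest (about 2.4 N at 8.6 mm, against 5.7 N at about 9 mm on the left and 7.9 N at 7.5 mm in the middle), so I pushed its tag fully down, left the other two up, and handed the job in at about 13 s.

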